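# Release the squat jar from a sloping jar dispenser

### The arm

A 6-joint arm with a two-finger parallel gripper is mounted at the origin on a cart in front of the work surface, level with it; the furniture and walls round the work are solid. World frame = base frame: x ahead of the robot, y to its left, z up, the work surface at z = 0. Lengths are in m, angles in degrees, forces in N, time in s.
With the tool pointing down it reaches from about 0.4 to 0.825 m from the base axis. Payload 7 kg.
Tool frame: the origin (TCP) lies between the finger pads; the fingertips stand 22 mm ahead of it and the grasp point (between the pads) lies 3 mm ahead of it; z points along the fingers, y is the line along which they close (so a half turn about z gives the same grasp; the last joint's range is limited). The gripper opens to 88 mm and grips with 3 to 60 N. Pads are 19 mm wide; open, the fingers measure 130 mm over their backs; the gripper's body (78 mm by 193 mm) begins 47 mm behind the grasp point.
Start: joints at [86.923, 20.546, 0.682, 0, -70.136, -16.507], TCP at [0.226, 0.636, 0.249] pointing down, gripper open.
Joint ranges: [-176.03, 176.03], [-82.01, 121.73], [-58.28, 71.71], [-173.87, 95.51], [-174.79, -0.11], [-173.66, 173.66]. Speed limits (degrees/s): [136.94, 136.94, 172.46, 180, 180, 180].

### API

Orientations are given as [roll, pitch, yaw] about the fixed x, y, z axes, in that order (R = Rz(yaw) Ry(pitch) Rx(roll)).
In Python, from plant import ctrl gives the robot as it stands.
- The arm moves only by the tool apply_moves, never from a script. Its argument "targets" is a list of rows, each an object with "travel": the shift along the tool's x, y, z in mm, a list of three; "roll": the turn about the tool's z in degrees; "jaw": the finger opening in mm, from 0 to 87.6. In form: [{"travel": [tx, ty, tz], "roll": roll, "jaw": jaw}, ...]. A call has 1 to 10 rows; each row shifts and turns the commanded pose from where the row before left it, along the tool's axes as they then stand; what a row does not reach is not made up. A row lasts 1/10 s, in which the tool goes at most 50 mm and 8.59 degrees, less where a joint would pass 70% of its speed; a pose out of reach is approached as far as the arm can. A call with a gripper value outside its range is refused whole. The fingers move at their own pace and stop on an object; the grip force is fixed at half the most. Time passes only in rows, so rows that do not move let the fingers close. It gives the time, the measured TCP pose, the force, the opening and the grip force at its end, in the units of the state.
- ctrl.get_obs(): the state, without advancing time (a new reading comes with each control period).
- ctrl.snapshot(name): name is "side" or "top"; returns the picture (400x640x3 uint8, red, green, blue); there is no depth.
- ctrl.calibration(name): a dict with "K" (3x3 intrinsics, pixels), "dist_coeffs" ([k1, k2, p1, p2, k3] as OpenCV has them; the pictures are not rectified), "extrinsics" (4x4, takes a point from camera to world coordinates). Camera axes: x right, y down, z forward; pixel columns grow to the right and rows downward; lengths in m; the calibration is good to about 2 mm. A picture is of the moment at which its call begins. calibration takes no time and is no camera call.
- ctrl.close_job(): hands the job in; it is judged then, once.
The state is a dict: "clock": time; "joint_pos": joint angles; "qvel": joint speeds; "tau": joint torques, N m; "tool_pos": TCP position; "orientation": TCP orientation; "force": force on the tool from outside, world axes, zero at the start; "moment": the same for the moment, N m; "opening": finger opening in m; "gripper_force": force on a finger pad.
Only numpy, scipy, OpenCV 4.12 (cv2) and the standard library are available. Lean on these libraries where they do the work, as an engineer would, in place of code of your own. Each camera call takes 0.05 s, during which the arm holds its last target. There are 200 camera calls.

### The job

Let the squat, wide jar out of the jar dispenser: take the knob of the sprung gate that holds it back, pull the gate straight out to its stop, and once the jar has rolled down into the open tray ease the gate fully home without letting it snap shut. Leave the other gate and the slender spice jar behind it alone, do not drag or lift the dispenser when you feel the stop, and leave the mug, the glass and the lemon where they are.

Things in the scene. Friction and masses are not known exactly. Their poses are not given: they have to be found in the camera images.
- dispenser: Loose wooden jar dispenser, 4 kg, 295 x 248 x 245 mm. Origin under the middle of its base; z up, front along -x, y to the left. Two lanes 112 mm wide, at y = +60 (left) and -60 mm (right), slope down at 27 deg to the front under thin steel bars; a jar lies across each, behind a gate whose foot is at x = 0, 42 mm high. It slides if pulled with more than about 20 N
- tray (a point): Middle of the floor of the open tray in front of the gates, into which both lanes run out (14 mm above the worktop; reaches 40 mm to the front and back and 116 mm to either side of here, divided down the middle, lip 34 mm high)
- carrying_bar (a point): Middle of the 12 mm round steel carrying bar that crosses above both knobs, on their uphill side; fixed to the dispenser
- knob_left (a point): Middle of the left gate's knob grip: dark wooden cylinder 36 mm across, 16 mm either way along z, then a 44 mm cap. z = pull direction, up and towards the dispenser's front, 27 deg from vertical; y across the lanes, x uphill. The lane bars are 45 mm below along -z, the other knob 120 mm away in y. Approach along -z, fingers closing along y: a hand pointing straight down hits the bar
- knob_right (a point): Middle of the right gate's knob grip: the same knob with the same axes as knob_left, in front of the right lane (left and right as seen by the robot, facing the dispenser's front)
- gate_left (a joint): How far (m) the left gate is pulled out along z of its knob: 0 = fully home. The gate is a clear plate, 8 mm thick. A spring draws it home with about 6 N at home and 10 N far out, more when moved fast. Its stop lies somewhere between 66 and 92 mm, differs between the two gates and has to be felt: the pull then rises steeply
- gate_right (a joint): How far (m) the right gate is pulled out along z of its knob: 0 = fully home. Sprung like the left one; its stop lies elsewhere, also between 66 and 92 mm, and has to be felt
- squat_jar_mid (a point): middle of the squat jar (the one wanted): 64 mm in diameter, 99 mm long, 0.42 kg, dark lid, lying across its lane; z is its long axis. It may be in either lane
- spice_jar_mid (a point): middle of the slender spice jar: 45 mm in diameter, 106 mm long, lying across the other lane; z is its long axis. To be left there
- mug: dark mug, 84 mm wide, 98 mm high, handle on its -y side, standing beside the dispenser; origin under its foot. Not to be moved
- glass: clear drinking glass, 80 mm wide, 92 mm high, standing beside the dispenser; origin under its foot. Not to be moved
- lemon: yellow lemon, 78 mm long, 56 mm high, lying beside the dispenser; origin under it. Not to be moved
Mind the look-alikes: they are no part of the job. What is shaped like the part that bears spice_jar_mid but green is not meant.

How it is judged:
By the outcome, as a careful person would: the job done as asked, in the order asked, and still so for the second after the job is handed in, with the robot touching nothing.
It also fails if it takes over 40 s, if anything falls off the work surface, if the arm or the gripper's body presses on something with over 40 N, if the wrist force passes 120 N, or if a joint passes its speed limit or range.

## Working session

There is one attempt and no reset: what is moved stays moved. The work goes in short steps, Python scripts to look and compute and a tool call to move; the robot and the scene stay as the last step left them, time stands still between calls to the robot, and variables do not carry over. Pictures are saved under pics/ and viewed, at most 10 in all, crops included, and the job is handed in when it is done.

Besides the shell and the picture viewer there is one more tool, called as name([rows], argument=value, ...), one row to a line, values as JSON. apply_moves: Moves the arm, as the interface text tells. Its arguments: {"type":"object","properties":{"targets":{"type":"array","items":{"type":"object","properties":{"travel":{"type":"array","items":{"type":"number"}},"roll":{"type":"number"},"jaw":{"type":"number"}}}}},"required":["targets"]}

```bash
mkdir -p pics; ls; python3 - <<'E'
from plant import ctrl
import cv2
for n in("side","top"):
    cv2.imwrite(f"pics/{n}0.png",ctrl.snapshot(n)[:,:,::-1]); c=ctrl.calibration(n); print(n,c)
print(ctrl.get_obs())
E
```

```text
pics
side {'K': array([[414.94126549,   0.        , 317.23439329],
       [  0.        , 414.94126549, 202.22306618],
       [  0.        ,   0.        ,   1.        ]]), 'dist_coeffs': array([-0.09449931,  0.        ,  0.        ,  0.        ,  0.        ]), 'extrinsics': array([[ 0.63107725, -0.61848559,  0.46820624,  0.13659237],
       [-0.77562756, -0.49378378,  0.39316596, -0.28517885],
       [-0.01197483, -0.61127175, -0.79133018,  0.95061435],
       [ 0.        ,  0.        ,  0.        ,  1.        ]])}
top {'K': array([[483.7976489 ,   0.        , 318.52722242],
       [  0.        , 483.7976489 , 192.19917276],
       [  0.        ,   0.        ,   1.        ]]), 'dist_coeffs': array([0.02869869, 0.        , 0.        , 0.        , 0.        ]), 'extrinsics': array([[ 0.00764213, -0.99875185,  0.04935935,  0.50655133],
       [-0.99975539, -0.00865567, -0.02035288,  0.09740605],
       [ 0.02075471, -0.04919174, -0.99857369,  1.42807065],
       [ 0.        ,  0.        ,  0.        ,  1.        ]])}
{'clock': 0.1, 'joint_pos': array([ 8.69241059e+01,  2.05871369e+01,  6.39321766e-01, -1.70481788e-02,
       -7.01366040e+01, -1.65073149e+01]), 'qvel': array([ 0.00405229, -0.01724067,  0.1563527 ,  0.04011723, -0.0124565 ,
       -0.0343765 ]), 'tau': array([-1.27538842e-03, -5.84163022e+01,  2.93752563e+01,  7.01550230e+00,
        1.01777460e-02, -5.34989636e-05]), 'tool_pos': array([0.22612972, 0.635565  , 0.24772299]), 'orientation': array([ 1.79914506e+02, -8.62205157e-03, -1.95890070e+01]), 'force': array([ 0.15436549,  0.44925772, -0.21363002]), 'moment': array([-0.02311283, -0.02576248,  0.03295347]), 'gripper_force': 0.0, 'opening': 0.08752635753910191}
```

View pics/side0.png

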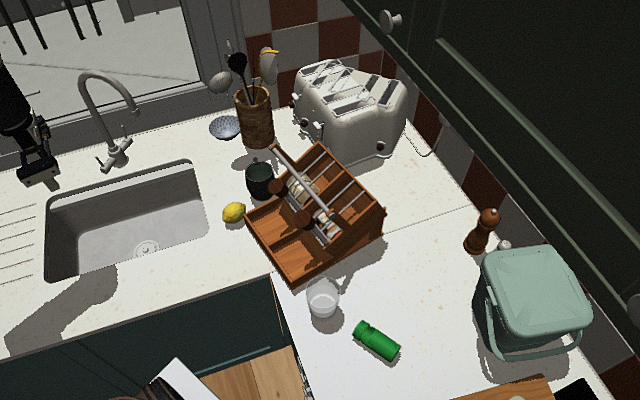

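View pics/top0.png

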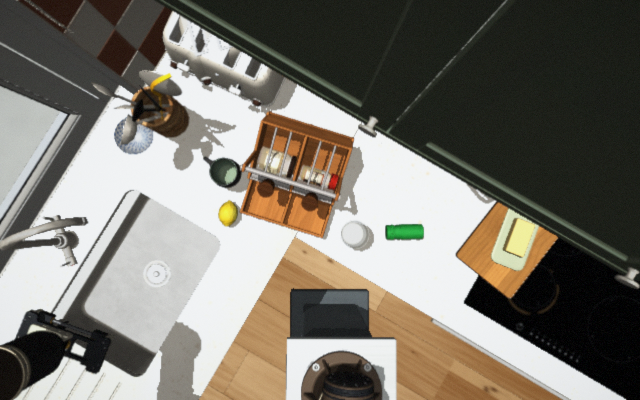

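Side: dispenser around (315,215), mug (258,180), lemon (233,212), glass (322,298). Top: dispenser at (300,175), knobs near (266,187) and (311,201). I'll zoom in for details.

```bash
python3 - <<'E'
import cv2,numpy as np
a=cv2.imread("pics/side0.png")[130:295,230:400]; b=cv2.imread("pics/top0.png")[105:245,225:365]
a=cv2.resize(a,(595,577),interpolation=cv2.INTER_CUBIC)  #3.5
b=cv2.resize(b,(560,560),interpolation=cv2.INTER_CUBIC) #4
cv2.imwrite("pics/a.png",a);cv2.imwrite("pics/b.png",b)
E
```

```text
(no output)
```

View pics/a.png

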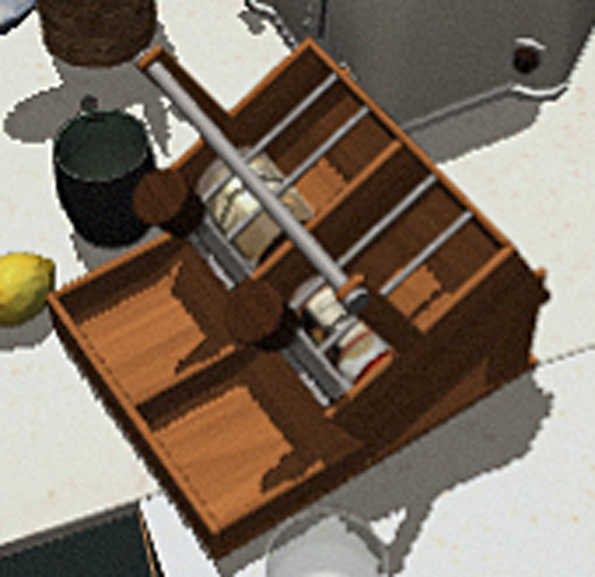

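View pics/b.png

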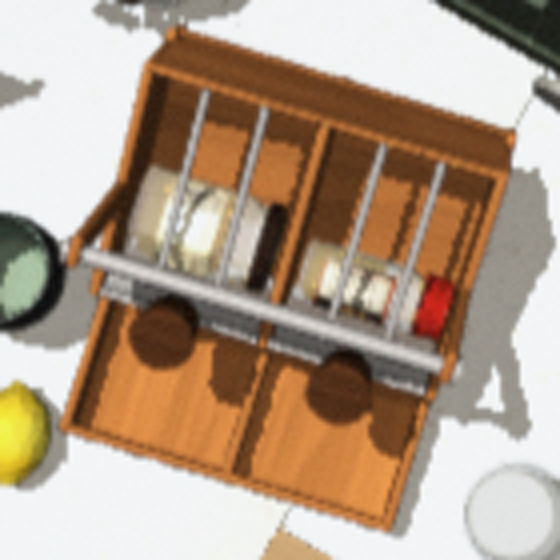

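The squat jar (larger, dark lid) is in the left lane and the red-lidded spice jar in the right. Next I triangulate the caps, the bar ends and the tray corners.

```bash
cat > h.py <<'E'
import numpy as np,cv2
from plant import ctrl
C={n:ctrl.calibration(n) for n in("side","top")}
def ray(n,p):
    c=C[n];u=cv2.undistortPoints(np.array([[p]],float),c["K"],c["dist_coeffs"])[0,0]
    E=c["extrinsics"];d=E[:3,:3]@[u[0],u[1],1];return E[:3,3],d/np.linalg.norm(d)
def tri(ps,pt):
    A=np.zeros((3,3));b=np.zeros(3)
    for n,p in(("side",ps),("top",pt)):
        o,d=ray(n,p);M=np.eye(3)-np.outer(d,d);A+=M;b+=M@o
    X=np.linalg.solve(A,b);return X,[float(np.linalg.norm((np.eye(3)-np.outer(d,d))@(X-o))) for o,d in(ray("side",ps),ray("top",pt))]
def proj(n,X):
    c=C[n];W=np.linalg.inv(c["extrinsics"]);r=cv2.Rodrigues(W[:3,:3])[0]
    return cv2.projectPoints(np.atleast_2d(X).astype(float),r,W[:3,3],c["K"],c["dist_coeffs"])[0][:,0]
E
python3 - <<'E'
from h import *
np.set_printoptions(precision=4,suppress=True)
P={"capL":((163,200),(163,333)),"capR":((256,314),(339,387)),"barL":((153,66),(90,254)),"barR":((356,300),(438,363)),
"trayFL":((52,298),(66,430)),"trayFR":((216,532),(390,527)),"backL":((311,43),(150,66)),"backR":((510,250),(503,174)),"lemon":((17,287),(8,432))}
R={}
for k,(s,t) in P.items():
    s=((s[0]+.5)/3.5-.5+230,(s[1]+.5)/3.5-.5+130);t=((t[0]+.5)/4-.5+225,(t[1]+.5)/4-.5+105)
    R[k]=tri(s,t);print(k,R[k][0],np.round(R[k][1],4))
for a,b in(("capL","capR"),("barL","barR"),("trayFL","trayFR"),("backL","backR")):
    d=R[a][0]-R[b][0];print(a,np.linalg.norm(d),np.degrees(np.arctan2(-d[0],d[1])))
E
```

```text
capL [0.577  0.2122 0.166 ] [0.0027 0.0027]
capR [0.5429 0.0972 0.1661] [0.0027 0.0027]
barL [0.6203 0.2514 0.2406] [0.0035 0.0035]
barR [0.5597 0.0326 0.2189] [0.0014 0.0014]
trayFL [0.5155 0.2893 0.0478] [0.0009 0.0009]
trayFR [0.4474 0.0595 0.0445] [0.0022 0.0022]
backL [0.7503 0.2203 0.1822] [0.0011 0.0011]
backR [ 0.6823 -0.0083  0.1795] [0.0021 0.0021]
lemon [0.5144 0.3335 0.0257] [0.0003 0.0003]
capL 0.11991541073740321 -16.537817330495663
barL 0.22806034418143042 -15.489825898331723
trayFL 0.23971930065850697 -16.521899592484385
backL 0.2384768167534475 -16.564261313372285
```

apply_moves([
  {"travel":[0,0,-50],"roll":0,"jaw":60},
  {"travel":[0,0,-50],"roll":0,"jaw":60},
  {"travel":[0,0,-50],"roll":0,"jaw":60},
  {"travel":[20,35,-30],"roll":0,"jaw":60},
  {"travel":[25,40,0],"roll":0,"jaw":60},
])

```text
clock: 0.6
tool_pos: [0.2439, 0.5515, 0.432]
orientation: [-179.7, -0.0, -19.5]
force: [0.9, 0.7, 0.1]
opening: 0.0606
gripper_force: 0.0
```

```bash
python3 - <<'E'
from h import *
np.set_printoptions(precision=4,suppress=True)
print("knob1",tri((390,20),(368,126)),"knob2",tri((635,303),(628,278)))
o=ctrl.get_obs();print(o["clock"],o["joint_pos"],o["tool_pos"],o["orientation"],o["force"])
E
```

```text
knob1 (array([0.6552, 0.0012, 0.6378]), [0.0007694436615109331, 0.0007694436615110522]) knob2 (array([ 0.4095, -0.4139,  0.6385]), [0.006720508988018181, 0.006720508988018142])
0.6 [ 84.7463  10.1515   9.7461   0.0878 -89.2946 -14.2673] [0.2439 0.5515 0.432 ] [-179.6877   -0.0112  -19.5202] [0.9063 0.7423 0.1307]
```

apply_moves([
  {"travel":[38,28,0],"roll":0,"jaw":60},
  {"travel":[38,28,0],"roll":0,"jaw":60},
  {"travel":[38,28,0],"roll":0,"jaw":60},
  {"travel":[38,28,0],"roll":0,"jaw":60},
  {"travel":[38,28,0],"roll":0,"jaw":60},
  {"travel":[38,28,0],"roll":0,"jaw":60},
  {"travel":[38,28,0],"roll":0,"jaw":60},
  {"travel":[38,28,0],"roll":0,"jaw":60},
  {"travel":[38,28,0],"roll":0,"jaw":60},
])

```text
clock: 1.5
tool_pos: [0.4817, 0.1965, 0.4284]
orientation: [-180.0, 0.0, -19.6]
force: [0.8, 0.3, -0.8]
opening: 0.0605
gripper_force: 0.0
```

```bash
python3 - <<'E'
from h import *
from scipy.optimize import least_squares
np.set_printoptions(precision=4,suppress=True)
o=ctrl.get_obs();print(o["clock"],o["joint_pos"],o["tool_pos"],o["orientation"],o["force"])
D=[([86.9241,20.5871,.6393,-70.1366],[.22613,.635565,.24772]),([84.7463,10.1515,9.7461,-89.2946],[.2439,.5515,.4320]),(list(np.array(o["joint_pos"])[[0,1,2,4]]),o["tool_pos"])]
for q,p in D:
    a=np.arctan2(p[1],p[0]);r=np.hypot(p[0],p[1]);d=np.radians(q[0])-a
    print("off",r*np.sin(d),"rho",r*np.cos(d),"pitch",q[1]-q[2]-q[3], p[2])
E
```

```text
1.5 [ 43.8142   1.9323   0.0012  -0.0105 -88.0653  26.6203] [0.4817 0.1965 0.4284] [-179.9921    0.0078  -19.5659] [ 0.8126  0.2581 -0.7783]
off 0.19170056620954554 rho 0.6467832241485084 pitch 90.0844 0.24772
off 0.19237677264521408 rho 0.5715160866910148 pitch 89.7 0.432
off 0.1917348818427096 rho 0.48364348617840863 pitch 89.99640521197952 0.4283592944403824
```

apply_moves([
  {"travel":[-5,47,-10],"roll":0,"jaw":60},
  {"travel":[-5,47,-10],"roll":0,"jaw":60},
  {"travel":[-5,47,-10],"roll":0,"jaw":60},
  {"travel":[-5,47,-10],"roll":0,"jaw":60},
  {"travel":[-5,47,-10],"roll":0,"jaw":60},
  {"travel":[-5,47,-10],"roll":0,"jaw":60},
  {"travel":[-5,47,-10],"roll":0,"jaw":60},
  {"travel":[-5,47,-10],"roll":0,"jaw":60},
  {"travel":[-5,47,-10],"roll":0,"jaw":60},
  {"travel":[-5,47,-10],"roll":1,"jaw":60},
])

```text
clock: 2.5
tool_pos: [0.2748, -0.2289, 0.5291]
orientation: [-180.0, -0.1, -20.5]
force: [2.3, -0.1, 0.0]
opening: 0.0603
gripper_force: 0.0
```

```bash
python3 - <<'E'
from h import *
np.set_printoptions(precision=4,suppress=True)
o=ctrl.get_obs();print(o["clock"],o["joint_pos"],o["tool_pos"],o["orientation"],o["force"])
E
```

```text
2.5 [  -7.3769  -14.4757   -1.533    -0.0119 -102.866    76.8397] [ 0.2748 -0.2289  0.5291] [-179.9712   -0.0721  -20.5345] [ 2.311  -0.0952  0.0141]
```

apply_moves([
  {"travel":[-5,45,-15],"roll":-2,"jaw":60},
  {"travel":[0,5,-48],"roll":-2,"jaw":60},
  {"travel":[0,0,-50],"roll":0,"jaw":60},
  {"travel":[0,0,-50],"roll":0,"jaw":60},
  {"travel":[0,0,-50],"roll":0,"jaw":60},
  {"travel":[0,0,-50],"roll":0,"jaw":60},
])

```text
clock: 3.1
tool_pos: [0.2533, -0.2727, 0.7902]
orientation: [180.0, -0.1, -16.6]
force: [1.6, -0.9, 2.8]
opening: 0.0598
gripper_force: 0.0
```

```bash
cat > o.py <<'E'
from h import *
np.set_printoptions(precision=4,suppress=True)
o=ctrl.get_obs();print(o["clock"],o["joint_pos"],o["tool_pos"],o["orientation"],o["force"])
E
python3 o.py
```

```text
3.1 [ -16.0822    0.9189   49.1713    0.0149 -138.1583   89.4749] [ 0.2533 -0.2727  0.7902] [179.9909  -0.0942 -16.6184] [ 1.637  -0.8959  2.8158]
```

apply_moves([
  {"travel":[0,0,-40],"roll":0,"jaw":60},
  {"travel":[0,0,-20],"roll":0,"jaw":60},
  {"travel":[0,0,-20],"roll":0,"jaw":60},
])

```text
clock: 3.4
tool_pos: [0.2552, -0.2699, 0.8456]
orientation: [179.7, 0.3, -16.6]
force: [3.9, -0.2, -1.2]
opening: 0.0604
gripper_force: 0.0
```

```bash
python3 o.py
```

```text
3.4 [ -15.1457    9.8002   71.6787    0.7162 -152.1817   89.22  ] [ 0.2552 -0.2699  0.8456] [179.6584   0.2967 -16.5591] [ 3.8914 -0.18   -1.2169]
```

apply_moves([
  {"travel":[0,0,-30],"roll":0,"jaw":60},
  {"travel":[0,0,-30],"roll":0,"jaw":60},
  {"travel":[0,0,-30],"roll":0,"jaw":60},
])

```text
clock: 3.7
tool_pos: [0.2312, -0.2482, 0.8658]
orientation: [177.9, -2.0, -16.6]
force: [-1.1, 0.0, 0.3]
opening: 0.0602
gripper_force: 0.0
```

```bash
python3 o.py
```

```text
3.7 [  -9.7511    7.1564   71.6335    5.0511 -152.6996   87.6552] [ 0.2312 -0.2482  0.8658] [177.9028  -1.9502 -16.5852] [-1.0537  0.0086  0.3361]
```

```bash
cat > fk.py <<'E'
import numpy as np
from scipy.spatial.transform import Rotation as R
from scipy.optimize import least_squares
D=[([86.9241,20.5871,.6393,-.017,-70.1366,-16.5073],[.22613,.635565,.24772],[179.9145,-.0086,-19.589]),
([84.7463,10.1515,9.7461,.0878,-89.2946,-14.2673],[.2439,.5515,.4320],[-179.6877,-.0112,-19.5202]),
([43.8142,1.9323,.0012,-.0105,-88.0653,26.6203],[.4817,.1965,.4284],[-179.9921,.0078,-19.5659]),
([-7.3769,-14.4757,-1.533,-.0119,-102.866,76.8397],[.2748,-.2289,.5291],[-179.9712,-.0721,-20.5345]),
([-16.0822,.9189,49.1713,.0149,-138.1583,89.4749],[.2533,-.2727,.7902],[179.9909,-.0942,-16.6184]),
([-15.1457,9.8002,71.6787,.7162,-152.1817,89.22],[.2552,-.2699,.8456],[179.6584,.2967,-16.5591]),
([-9.7511,7.1564,71.6335,5.0511,-152.6996,87.6552],[.2312,-.2482,.8658],[177.9028,-1.9502,-16.5852])]
rx=lambda a:R.from_euler('x',a,degrees=True)
ry=lambda a:R.from_euler('y',a,degrees=True)
rz=lambda a:R.from_euler('z',a,degrees=True)
M=R.from_matrix(np.array([[0,0,1],[0,1,0],[-1,0,0]]).astype(float)) # tool z -> x
def fk(q,P):
    h,L1,L2,Lt,o1,o2,s4,s6,c6=P
    A=rz(q[0]);B=A*ry(q[1]);F=A*ry(q[1]-q[2]);W=F*rx(s4*q[3]);T=W*ry(-q[4])
    p=A.apply([0,o1,h])+B.apply([0,0,L1])+F.apply([L2,0,0])+W.apply([0,o2,0])+T.apply([Lt,0,0])
    return p,T*M*rz(s6*q[5]+c6)
def eul(e):return R.from_euler('xyz',e,degrees=True)
def fit():
    best=None
    for s4 in(1,-1):
      for s6 in(1,-1):
        for c6 in(0,90,180,270):
          f=lambda v:np.concatenate([np.r_[(fk(q,[*v[:6],s4,s6,c6+v[6]])[0]-p)*1,(eul(e).inv()*fk(q,[*v[:6],s4,s6,c6+v[6]])[1]).as_rotvec()*.3] for q,p,e in D])
          s=least_squares(f,[.15,.6,.46,.3,-.1,-.1,0])
          if best is None or s.cost<best[0]:best=(s.cost,[*s.x[:6],s4,s6,c6+s.x[6]],s.fun)
    return best
if __name__=="__main__":
    b=fit();print(b[0],np.round(b[1],4));print(np.round(b[2].reshape(-1,6)*1000,1))
E
python3 fk.py
```

```text
4.562203878620503e-09 [ 1.999e-01  6.016e-01  4.636e-01  3.572e-01  9.000e-04 -1.927e-01
 -1.000e+00 -1.000e+00 -9.000e+01]
[[-0.  0.  0.  0.  0. -0.]
 [-0. -0. -0.  0. -0. -0.]
 [ 0. -0. -0.  0.  0. -0.]
 [ 0.  0. -0. -0. -0.  0.]
 [-0.  0.  0.  0. -0.  0.]
 [ 0. -0.  0. -0. -0.  0.]
 [-0. -0.  0. -0. -0. -0.]]
```

```bash
cat > sim.py <<'E'
from fk import *
P=[.1999,.6016,.4636,.3572,.0009,-.1927,-1,-1,-90]
lo=np.array([-176.03,-82.01,-58.28,-173.87,-174.79,-173.66]);hi=np.array([176.03,121.73,71.71,95.51,-.11,173.66])
def ik(q0,p,r,w,reg=0):
    def f(x):
        a,b=fk(x,P);return np.r_[a-p,w*(r.inv()*b).as_rotvec(),reg*np.radians(x-q0)]
    return least_squares(f,np.clip(q0,lo+1e-6,hi-1e-6),bounds=(lo,hi),x_scale=1).x
E
python3 - <<'E'
from sim import *
np.set_printoptions(precision=2,suppress=True)
q5=np.array(D[5][0]);obs=np.array(D[6][0]);q4=np.array(D[4][0])
print("obs",obs,D[6][1],D[6][2])
for w in(.1,.2,.3,.5,1,3):
  for rb in(0,1):
    q=q4.copy();p,r=fk(q,P)
    for s in(40,20,20,30,30,30):
        if rb:p,r=fk(q,P)
        p=p+r.apply([0,0,-s/1000]);q=ik(q,p,r,w)
    a,b=fk(q,P);print(w,rb,q,a.round(4),b.as_euler('xyz',degrees=True))
E
```

```text
obs [  -9.75    7.16   71.63    5.05 -152.7    87.66] [0.2312, -0.2482, 0.8658] [177.9028, -1.9502, -16.5852]
0.1 0 [   6.03    6.49   71.71   36.08 -138.62   98.18] [ 0.25 -0.27  0.94] [162.03 -17.9  -13.78]
0.1 1 [   9.22    6.64   71.71   37.76 -141.8    96.95] [ 0.24 -0.25  0.94] [162.34 -15.39 -14.13]
0.2 0 [   0.48    7.08   71.71   26.07 -144.42   95.54] [ 0.24 -0.26  0.91] [167.76 -11.16 -15.43]
0.2 1 [   2.34    6.85   71.71   26.08 -146.35   93.93] [ 0.24 -0.25  0.91] [168.35  -9.83 -15.6 ]
0.3 0 [  -4.26    7.32   71.71   16.74 -148.67   92.4 ] [ 0.24 -0.26  0.89] [172.53  -6.32 -16.21]
0.3 1 [  -3.13    6.99   71.71   16.49 -149.6    91.13] [ 0.23 -0.25  0.89] [172.88  -5.85 -16.26]
0.5 0 [  -8.86    7.36   71.71    7.41 -152.04   88.86] [ 0.23 -0.25  0.87] [176.85  -2.56 -16.55]
0.5 1 [  -8.28    7.13   71.71    7.34 -152.35   88.22] [ 0.23 -0.25  0.87] [176.93  -2.5  -16.55]
1 0 [ -11.51    7.35   71.71    2.03 -153.7    86.72] [ 0.23 -0.25  0.86] [179.16  -0.73 -16.61]
1 1 [ -11.24    7.22   71.71    2.03 -153.82   86.45] [ 0.23 -0.25  0.86] [179.17  -0.73 -16.61]
3 0 [ -12.39    7.34   71.71    0.26 -154.21   86.  ] [ 0.23 -0.25  0.86] [179.9   -0.17 -16.62]
3 1 [ -12.23    7.25   71.71    0.26 -154.3    85.85] [ 0.23 -0.25  0.86] [179.9   -0.17 -16.62]
```

```bash
python3 - <<'E'
from sim import *
import time
np.set_printoptions(precision=2,suppress=True)
r0=R.from_euler('xyz',[180,0,-16.5],degrees=True)
goal=np.array([np.sin(np.radians(27))*.9588,-np.sin(np.radians(27))*.284,-np.cos(np.radians(27))])
w=.6
res=[]
for x,y in((.48,.2),(.45,.1),(.4,.15),(.4,.0),(.5,.3),(.35,.05)):
    q=ik(np.array([30,5,50,0,-130,40.]),np.array([x,y,.72]),r0,w)
    for push in((0,0,1),(.5,-.15,.85),(-.4,.1,.9),(.3,.5,.8),(.2,-.6,.77)):
        u=np.array(push)/np.linalg.norm(push);qq=q.copy()
        for i in range(16):
            p,r=fk(qq,P);qq=ik(qq,p+.05*u,r,w)
        p,r=fk(qq,P);z=r.apply([0,0,1]);t=np.degrees(np.arccos(-z[2]));az=np.degrees(np.arctan2(z[1],z[0]))
        print((x,y),push,"tilt",t.round(1),"az",az.round(0),"err",np.degrees(np.arccos(z@goal)).round(1),p,qq)
E
```

```text
(0.48, 0.2) (0, 0, 1) tilt 20.5 az 6.0 err 11.0 [0.29 0.12 0.94] [  84.1     4.82   71.71   38.4  -146.5    23.63]
(0.48, 0.2) (0.5, -0.15, 0.85) tilt 24.3 az -3.0 err 6.6 [0.6  0.03 0.85] [  28.97   17.58   71.71   14.73 -122.2    54.63]
(0.48, 0.2) (-0.4, 0.1, 0.9) tilt 15.0 az 26.0 err 18.6 [0.06 0.18 0.94] [ 166.81    2.08   71.71   47.58 -167.34  -47.13]
(0.48, 0.2) (0.3, 0.5, 0.8) tilt 24.5 az 23.0 err 16.9 [0.48 0.43 0.83] [  68.17   21.87   71.71   20.18 -120.52   18.89]
(0.48, 0.2) (0.2, -0.6, 0.77) tilt 18.0 az -25.0 err 9.6 [ 0.44 -0.24  0.86] [  -1.09   12.66   71.71    9.58 -132.11   81.74]
(0.45, 0.1) (0, 0, 1) tilt 19.1 az -5.0 err 9.0 [0.27 0.06 0.94] [  83.02    3.42   71.71   42.45 -150.98   29.27]
(0.45, 0.1) (0.5, -0.15, 0.85) tilt 23.2 az -11.0 err 4.4 [ 0.58 -0.03  0.85] [  24.32   17.18   71.71   16.12 -124.27   60.57]
(0.45, 0.1) (-0.4, 0.1, 0.9) tilt 16.1 az 19.0 err 16.5 [0.08 0.14 0.95] [ 176.03    1.07   71.71   54.36 -172.43  -48.87]
(0.45, 0.1) (0.3, 0.5, 0.8) tilt 22.1 az 16.0 err 14.1 [0.47 0.37 0.84] [  66.77   19.87   71.71   21.   -125.59   21.75]
(
[... 1880 characters left out ...]
 err 9.1 [ 0.45 -0.18  0.87] [   6.51   11.56   71.71    8.46 -132.92   73.3 ]
(0.35, 0.05) (0, 0, 1) tilt 16.6 az -7.0 err 10.9 [0.2  0.02 0.95] [ 155.64   -4.68   67.49   68.33 -174.79  -14.39]
(0.35, 0.05) (0.5, -0.15, 0.85) tilt 20.5 az -18.0 err 6.6 [ 0.52 -0.06  0.87] [  23.9    14.98   71.71   17.81 -129.86   63.05]
(0.35, 0.05) (-0.4, 0.1, 0.9) tilt 16.6 az 19.0 err 16.3 [0.08 0.14 0.95] [ 176.03    1.53   71.71   54.98 -172.24  -48.31]
(0.35, 0.05) (0.3, 0.5, 0.8) tilt 19.1 az 15.0 err 14.3 [0.41 0.34 0.86] [  70.91   17.01   71.71   21.39 -131.82   18.96]
(0.35, 0.05) (0.2, -0.6, 0.77) tilt 16.8 az -47.0 err 15.0 [ 0.35 -0.34  0.86] [ -13.63   12.91   71.71   12.74 -133.98   97.  ]
```

```bash
cat > o.py <<'E'
import sys
from h import *
from scipy.spatial.transform import Rotation as R
np.set_printoptions(precision=4,suppress=True)
o=ctrl.get_obs();r=R.from_euler('xyz',o["orientation"],degrees=True);z=r.apply([0,0,1])
print(o["clock"],o["joint_pos"],o["tool_pos"],o["orientation"],"F",o["force"])
print("tilt",np.degrees(np.arccos(-z[2])),"az",np.degrees(np.arctan2(z[1],z[0])),"cupb",.563-(.86*o["tool_pos"][0]-.51*o["tool_pos"][1]))
s=np.sin(np.radians(27));c=np.cos(np.radians(27));a=np.radians(-16.5)
G=np.array([s*np.cos(a),s*np.sin(a),-c]);Y=np.array([np.sin(a),-np.cos(a),0])
RG=R.from_matrix(np.c_[np.cross(Y,G),Y,G]);print("err rotvec tool",np.degrees((r.inv()*RG).as_rotvec()))
for a in sys.argv[1:]:
    v=np.array(eval(a));print(a,"world->tool",r.inv().apply(v))
    # '(dx,dy,dz)' in mm
E
python3 o.py "(169,298,-146)" "(25,-8,42)" "(15,-5,47)"
```

```text
3.7 [  -9.7511    7.1564   71.6335    5.0511 -152.6996   87.6552] [ 0.2312 -0.2482  0.8658] [177.9028  -1.9502 -16.5852] F [-1.0537  0.0086  0.3361]
tilt 2.863513576438583 az -63.68432736153297 cupb 0.23756212503729524
err rotvec tool [ 2.0852 25.0486  0.3753]
(169,298,-146) world->tool [  71.8947 -339.0536  136.2162]
(25,-8,42) world->tool [ 27.6575   2.0342 -41.0357]
(15,-5,47) world->tool [ 17.3934   2.2093 -46.3852]
```

apply_moves([
  {"travel":[0,-10,45],"roll":0,"jaw":60},
  {"travel":[10,-43,20],"roll":0,"jaw":60},
  {"travel":[10,-43,20],"roll":0,"jaw":60},
  {"travel":[10,-43,15],"roll":0,"jaw":60},
  {"travel":[10,-43,10],"roll":0,"jaw":60},
  {"travel":[10,-43,10],"roll":0,"jaw":60},
  {"travel":[10,-43,0],"roll":0,"jaw":60},
  {"travel":[10,-43,0],"roll":0,"jaw":60},
])

```text
clock: 4.5
tool_pos: [0.3892, 0.0205, 0.7594]
orientation: [178.1, -1.9, -16.5]
force: [1.1, -0.1, -0.1]
opening: 0.0599
gripper_force: 0.0
```

```bash
python3 o.py "(20,-6,45)"
```

```text
4.5 [  35.2737   -0.8925   40.3669    3.5622 -131.4777   40.577 ] [0.3892 0.0205 0.7594] [178.134   -1.9268 -16.4726] F [ 1.0541 -0.0733 -0.1421]
tilt 2.682031131197589 az -60.56905349406453 cupb 0.2387607927791754
err rotvec tool [ 1.8292 25.0705  0.435 ]
(20,-6,45) world->tool [ 22.3817   1.5242 -44.2463]
```

apply_moves([
  {"travel":[18,0,-46],"roll":0,"jaw":60},
  {"travel":[18,0,-46],"roll":0,"jaw":60},
  {"travel":[18,0,-46],"roll":0,"jaw":60},
  {"travel":[18,0,-46],"roll":0,"jaw":60},
  {"travel":[18,0,-46],"roll":0,"jaw":60},
  {"travel":[18,0,-46],"roll":0,"jaw":60},
])

```text
clock: 5.1
tool_pos: [0.4097, 0.0018, 0.8564]
orientation: [177.6, -7.3, -16.3]
force: [-0.8, 0.6, 0.8]
opening: 0.06
gripper_force: 0.0
```

```bash
python3 o.py "(20,-6,45)"
```

```text
5.1 [  34.5962   11.9151   71.6037   12.9018 -146.2515   49.8937] [0.4097 0.0018 0.8564] [177.646   -7.2705 -16.3162] F [-0.8392  0.5769  0.8207]
tilt 7.640143707062476 az -34.311079053477606 cupb 0.21160429994782842
err rotvec tool [ 2.2762 19.723   0.5818]
(20,-6,45) world->tool [ 26.4072   1.8644 -41.9545]
```

apply_moves([
  {"travel":[30,-6,-39],"roll":0,"jaw":60},
  {"travel":[30,-6,-39],"roll":0,"jaw":60},
  {"travel":[30,-6,-39],"roll":0,"jaw":60},
  {"travel":[30,-6,-39],"roll":0,"jaw":60},
  {"travel":[30,-6,-39],"roll":0,"jaw":60},
  {"travel":[30,-6,-39],"roll":0,"jaw":60},
  {"travel":[30,-6,-39],"roll":0,"jaw":60},
])

```text
clock: 5.8
tool_pos: [0.4615, 0.0068, 0.8795]
orientation: [177.1, -17.8, -15.8]
force: [-0.1, 0.3, -0.3]
opening: 0.0603
gripper_force: 0.0
```

```bash
python3 o.py "(20,-6,45)" "(0,0,50)"
```

```text
5.8 [  37.1814   13.5754   71.6545   23.7815 -136.9729   55.6609] [0.4615 0.0068 0.8795] [177.0563 -17.8442 -15.7573] F [-0.1053  0.2626 -0.2662]
tilt 18.077579600358995 az -25.283336468484126 cupb 0.16959512609304594
err rotvec tool [2.6538 9.1358 0.9223]
(20,-6,45) world->tool [ 33.6628   2.214  -36.3719]
(0,0,50) world->tool [ 15.3215   2.4442 -47.5319]
```

apply_moves([
  {"travel":[30,-22,-33],"roll":0,"jaw":60},
  {"travel":[30,-22,-33],"roll":0,"jaw":60},
  {"travel":[30,-22,-33],"roll":0,"jaw":60},
  {"travel":[30,-22,-33],"roll":0,"jaw":60},
  {"travel":[30,-22,-33],"roll":0,"jaw":60},
])

```text
clock: 6.3
tool_pos: [0.5012, 0.0831, 0.897]
orientation: [177.6, -25.9, -15.3]
force: [-0.2, -0.2, 0.8]
opening: 0.0602
gripper_force: 0.0
```

```bash
python3 o.py "(20,-6,45)" "(0,0,50)" "(0,50,0)"
```

```text
6.3 [  46.5619   16.0612   71.6564   32.0146 -130.1964   51.8157] [0.5012 0.0831 0.897 ] [177.641  -25.9438 -15.3229] F [-0.2274 -0.1851  0.7797]
tilt 26.043453996076888 az -20.70216660017679 cupb 0.1743460684475877
err rotvec tool [1.8341 1.0343 1.0753]
(20,-6,45) world->tool [ 38.458    1.7908 -31.2854]
(0,0,50) world->tool [ 21.8745   1.8506 -44.9231]
(0,50,0) world->tool [-11.8814 -47.9438  -7.7605]
```

```bash
python3 - <<'E'
from sim import *
np.set_printoptions(precision=2,suppress=True)
q=np.array([46.56,16.06,71.66,32.01,-130.2,51.8]);p0,r=fk(q,P)
r=r*R.from_euler('z',1,degrees=True)
g=np.array([.5875,.209,.1446]);z=r.apply([0,0,1])
p1=g-.12*z;last=q
for t in np.linspace(0,1,15):
    n=ik(last,p0+t*(p1-p0),r,.6);print(n,np.abs(n-last).max().round(1),np.linalg.norm(fk(n,P)[0]-(p0+t*(p1-p0))).round(4));last=n
print("tool delta",r.inv().apply(p1-p0)*1000,p1)
print(ik(last,g,r,.6))
E
```

```text
[  46.56   16.06   71.66   32.01 -130.2    50.8 ] 1.0 0.0
[  48.56    5.61   46.91   27.83 -118.44   40.79] 24.7 0.0
[  49.7     1.15   34.22   26.39 -111.52   35.76] 12.7 0.0
[  50.63   -1.8    24.33   25.58 -105.63   31.78] 9.9 0.0
[  51.43   -3.87   15.91   25.12 -100.21   28.31] 8.4 0.0
[ 52.15  -5.29   8.46  24.9  -95.03  25.11] 7.5 0.0
[ 52.79  -6.17   1.7   24.89 -89.97  22.07] 6.8 0.0
[ 53.36  -6.56  -4.51  25.07 -84.93  19.09] 6.2 0.0
[ 53.86  -6.5  -10.27  25.46 -79.87  16.12] 5.8 0.0
[ 54.29  -5.98 -15.67  26.07 -74.73  13.09] 5.4 0.0
[ 54.64  -5.   -20.73  26.97 -69.47   9.94] 5.3 0.0
[ 54.89  -3.55 -25.5   28.21 -64.07   6.57] 5.4 0.0
[ 55.02  -1.64 -30.02  29.93 -58.51   2.9 ] 5.6 0.0
[ 54.98   0.75 -34.31  32.29 -52.77  -1.24] 5.7 0.0
[ 54.68   3.6  -38.41  35.6  -46.86  -6.07] 5.9 0.0
tool delta [-287.53 -168.14  572.12] [0.54 0.23 0.25]
[ 43.7   12.75 -46.82  53.63 -29.45 -17.89]
```

apply_moves([
  {"travel":[-10,-6,20],"roll":1,"jaw":60},
  {"travel":[-10,-6,20],"roll":0,"jaw":60},
  {"travel":[-20,-12,40],"roll":0,"jaw":60},
  {"travel":[-20,-12,40],"roll":0,"jaw":60},
  {"travel":[-20,-12,40],"roll":0,"jaw":60},
  {"travel":[-20,-12,40],"roll":0,"jaw":60},
  {"travel":[-20,-12,40],"roll":0,"jaw":60},
  {"travel":[-20,-12,40],"roll":0,"jaw":60},
  {"travel":[-20,-12,40],"roll":0,"jaw":60},
  {"travel":[-20,-12,40],"roll":0,"jaw":60},
])

```text
clock: 7.3
tool_pos: [0.5247, 0.1729, 0.5016]
orientation: [178.0, -26.0, -16.1]
force: [0.2, 1.3, 0.2]
opening: 0.0601
gripper_force: 0.0
```

```bash
cat >> o.py <<'E'
g=np.array([.5875,.209,.1446]);print("grip in tool (mm)",r.inv().apply(g-o["tool_pos"])*1000)
E
python3 o.py
```

```text
7.3 [ 54.0878  -6.1013 -13.3418  25.8097 -76.8069  14.6972] [0.5247 0.1729 0.5016] [178.0161 -25.9993 -16.0962] F [0.2351 1.2855 0.2061]
tilt 26.069632498518732 az -20.614414983865395 cupb 0.19989957452747165
err rotvec tool [1.8037 0.9943 0.3787]
grip in tool (mm) [-111.278   -63.9748  340.8978]
```

apply_moves([
  {"travel":[-20,-12,38],"roll":0,"jaw":62},
  {"travel":[-20,-12,38],"roll":0,"jaw":62},
  {"travel":[-20,-12,38],"roll":0,"jaw":62},
  {"travel":[-20,-12,38],"roll":0,"jaw":62},
  {"travel":[-20,-10,38],"roll":0,"jaw":62},
  {"travel":[-11,-6,31],"roll":0,"jaw":62},
  {"travel":[0,0,0],"roll":0,"jaw":62},
])

```text
clock: 8.0
tool_pos: [0.537, 0.2257, 0.2492]
orientation: [177.5, -25.8, -15.9]
force: [0.0, -0.2, 1.0]
opening: 0.0619
gripper_force: 0.0
```

```bash
python3 o.py; python3 - <<'E'
from h import *
a=ctrl.snapshot("side")[100:300,200:400,::-1]; b=ctrl.snapshot("top")[80:280,200:400,::-1]
g=np.array([.5875,.209,.1446]);a=a.copy();b=b.copy()
a=cv2.resize(a,(400,400),interpolation=cv2.INTER_CUBIC);b=cv2.resize(b,(400,400),interpolation=cv2.INTER_CUBIC)
for im,n,ox,oy in((a,"side",200,100),(b,"top",200,80)):
    p=(proj(n,g)[0]-[ox,oy])*2;cv2.circle(im,tuple(int(v) for v in p),3,(0,255,0),1)
cv2.imwrite("pics/c.png",np.hstack([a,b]))
E
```

```text
8.0 [ 54.6321   3.8228 -38.4399  35.4216 -47.0211  -5.4976] [0.537  0.2257 0.2492] [177.4913 -25.7669 -15.8871] F [ 0.0449 -0.1545  1.0366]
tilt 25.880432025590913 az -21.64229611026148 cupb 0.2162753202410277
err rotvec tool [2.2362 1.2208 0.576 ]
grip in tool (mm) [  2.3802  -2.9362 117.2959]
```

View pics/c.png

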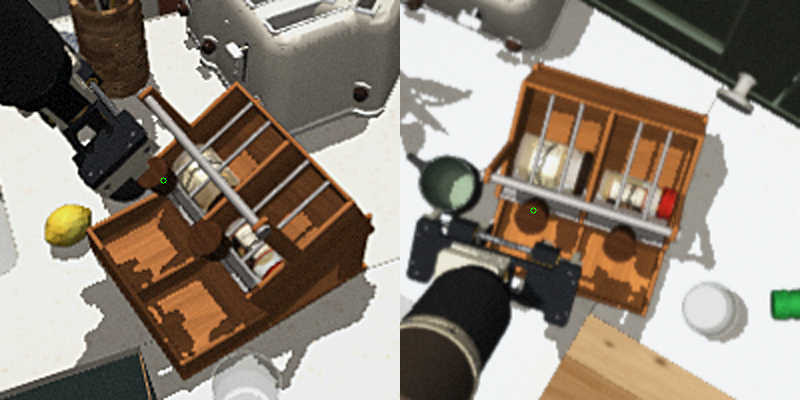

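Both views show the tilted gripper lined up in front of the left knob, with the projected grip centre on the knob (side crop ≈(163,181), top crop ≈(533,210)). The bar, mug and lemon are clear, so I approach along the knob axis.

apply_moves([
  {"travel":[2,-3,30],"roll":0,"jaw":62},
  {"travel":[0,0,30],"roll":0,"jaw":62},
  {"travel":[0,0,20],"roll":0,"jaw":62},
  {"travel":[0,0,15],"roll":0,"jaw":62},
  {"travel":[0,0,0],"roll":0,"jaw":62},
])

```text
clock: 8.6
tool_pos: [0.5808, 0.214, 0.1699]
orientation: [178.0, -26.0, -16.2]
force: [0.6, -0.1, 0.4]
opening: 0.0621
gripper_force: 0.0
```

```bash
python3 o.py
```

```text
8.6 [ 46.5804  10.9185 -44.1986  47.2407 -33.5594 -13.0089] [0.5808 0.214  0.1699] [177.9554 -25.9996 -16.1939] F [ 0.6342 -0.0978  0.4395]
tilt 26.07430743258749 az -20.849775961490288 cupb 0.17268872132900437
err rotvec tool [1.908  0.9954 0.2917]
grip in tool (mm) [-4.0472  2.0382 26.3077]
```

apply_moves([
  {"travel":[-2,1,10],"roll":0,"jaw":62},
  {"travel":[-2,1,8],"roll":0,"jaw":62},
  {"travel":[0,0,5],"roll":0,"jaw":62},
  {"travel":[0,0,0],"roll":0,"jaw":62},
])

```text
clock: 9.0
tool_pos: [0.5859, 0.2102, 0.1482]
orientation: [178.0, -26.0, -16.2]
force: [0.1, -0.4, 0.5]
opening: 0.0621
gripper_force: 0.0
```

```bash
python3 o.py
```

```text
9.0 [ 44.2502  12.4839 -46.4153  52.6179 -30.0854 -17.0057] [0.5859 0.2102 0.1482] [178.0275 -26.0194 -16.1886] F [ 0.0607 -0.4165  0.4506]
tilt 26.08883192898095 az -20.677691847429777 cupb 0.16632860088802404
err rotvec tool [1.8335 0.9757 0.2955]
grip in tool (mm) [0.1131 0.5748 4.0528]
```

No contact so far; I close the jaw on the knob.

apply_moves([
  {"travel":[0,0,0],"roll":0,"jaw":42},
  {"travel":[0,0,0],"roll":0,"jaw":25},
  {"travel":[0,0,0],"roll":0,"jaw":25},
  {"travel":[0,0,0],"roll":0,"jaw":25},
  {"travel":[0,0,0],"roll":0,"jaw":25},
])

```text
clock: 9.5
tool_pos: [0.5845, 0.2076, 0.1465]
orientation: [177.8, -25.9, -16.2]
force: [-4.3, -7.1, 4.5]
opening: 0.0367
gripper_force: 30.0
```

```bash
python3 o.py; python3 - <<'E'
from h import *
a=ctrl.snapshot("side")[130:250,230:350,::-1]; b=ctrl.snapshot("top")[130:250,210:330,::-1]
cv2.imwrite("pics/d.png",np.hstack([cv2.resize(x.copy(),(400,400),interpolation=cv2.INTER_CUBIC) for x in(a,b)]))
E
```

```text
9.5 [ 44.2086  12.5162 -46.59    52.5688 -30.1881 -17.0472] [0.5845 0.2076 0.1465] [177.7627 -25.9269 -16.2356] F [-4.3421 -7.1017  4.5069]
tilt 26.016594100982918 az -21.341820279330605 cupb 0.1662041720771753
err rotvec tool [2.1195 1.0683 0.2576]
grip in tool (mm) [ 1.3947 -2.2736  2.7226]
```

View pics/d.png

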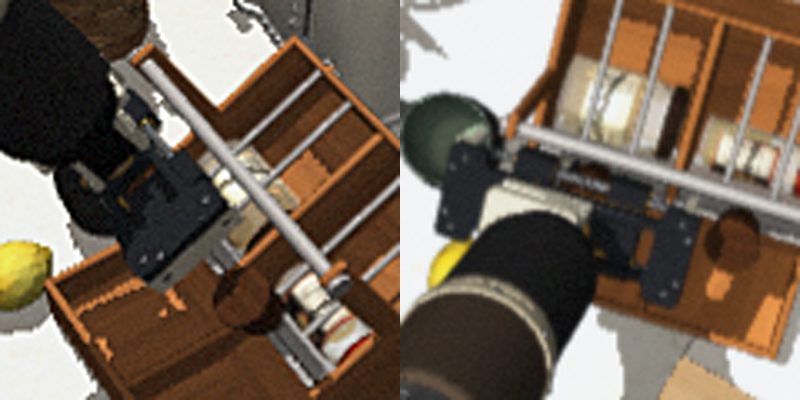

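Opening is 36.7 mm with 30 N grip, so the hand holds the left knob's grip. I shift to relieve the side load, then start the pull.

apply_moves([
  {"travel":[-1,2,1],"roll":0,"jaw":25},
  {"travel":[0,0,0],"roll":0,"jaw":25},
  {"travel":[-0.1,0.3,-6],"roll":0,"jaw":25},
  {"travel":[-0.1,0.3,-8],"roll":0,"jaw":25},
  {"travel":[-0.1,0.3,-8],"roll":0,"jaw":25},
  {"travel":[0,0,0],"roll":0,"jaw":25},
])

```text
clock: 10.2
tool_pos: [0.5749, 0.2105, 0.1658]
orientation: [178.0, -26.0, -16.2]
force: [9.9, -5.3, -3.0]
opening: 0.0362
gripper_force: 30.0
```

```bash
cat >> o.py <<'E'
h=np.array([.5845,.2076,.1465]);print("pull",-(o["tool_pos"]-h)@G*1000,"side",(o["tool_pos"]-h)@Y*1000,"F along -G",o["force"]@-G,"Fy",o["force"]@Y,"Fx",o["force"]@np.cross(Y,G),"open",o["opening"])
E
python3 o.py
```

```text
10.2 [ 46.4952  10.5902 -45.4087  48.1708 -32.9235 -14.0919] [0.5749 0.2105 0.1658] [177.9636 -25.9532 -16.2225] F [ 9.9257 -5.3079 -3.0287]
tilt 26.0274012324565 az -20.867425537648174 cupb 0.17591077789395787
err rotvec tool [1.9126 1.0423 0.267 ]
grip in tool (mm) [ 1.9555 -2.9855 24.4433]
pull 21.742578652237086 side -0.018897677511515533 F along -G -7.703623845385918 Fy 2.270307984932405 Fx 8.447833944921316 open 0.03623470019462846
```

apply_moves([
  {"travel":[1,0.2,-8],"roll":0,"jaw":25},
  {"travel":[1,0.2,-8],"roll":0,"jaw":25},
  {"travel":[0,0.2,-8],"roll":0,"jaw":25},
  {"travel":[0,0.2,-8],"roll":0,"jaw":25},
  {"travel":[0,0,0],"roll":0,"jaw":25},
])

```text
clock: 10.7
tool_pos: [0.5615, 0.2144, 0.1944]
orientation: [177.9, -25.8, -16.1]
force: [-13.3, 2.9, -5.4]
opening: 0.0361
gripper_force: 30.0
```

```bash
python3 o.py|tail -1
```

```text
pull 53.57832274867698 side -0.009070782904435262 F along -G 1.3561440879200142 Fy 0.9489946171642614 Fx -14.535964668726715 open 0.03614851705280446
```

apply_moves([
  {"travel":[-0.6,0,0],"roll":0,"jaw":25},
  {"travel":[-0.6,0,0],"roll":0,"jaw":25},
])

```text
clock: 10.9
tool_pos: [0.5613, 0.2145, 0.1944]
orientation: [177.9, -25.9, -16.1]
force: [-0.7, -0.5, -6.7]
opening: 0.0363
gripper_force: 30.0
```

```bash
python3 o.py|tail -1
```

```text
pull 53.653453917527166 side -0.04968627715467721 F along -G -5.771488147248841 Fy 0.657711315904083 Fx -3.5259295035773053 open 0.036328878197685044
```

apply_moves([
  {"travel":[-0.2,0.1,-3],"roll":0,"jaw":25},
  {"travel":[0,0.1,-3],"roll":0,"jaw":25},
  {"travel":[0,0.1,-3],"roll":0,"jaw":25},
  {"travel":[0,0.1,-2],"roll":0,"jaw":25},
  {"travel":[0,0,0],"roll":0,"jaw":25},
])

```text
clock: 11.4
tool_pos: [0.5568, 0.2159, 0.2038]
orientation: [177.9, -25.9, -16.2]
force: [-0.3, 0.3, -12.5]
opening: 0.036
gripper_force: 30.0
```

```bash
python3 o.py|tail -1
```

```text
pull 64.16650405721224 side -0.037667399983164866 F along -G -10.988929458500897 Fy -0.20996675419721927 Fx -6.0631922429403895 open 0.03599927846751928
```

apply_moves([
  {"travel":[-0.3,0.1,-1.5],"roll":0,"jaw":25},
  {"travel":[-0.3,0,-1.5],"roll":0,"jaw":25},
  {"travel":[0,0,0],"roll":0,"jaw":25},
])

```text
clock: 11.7
tool_pos: [0.5553, 0.2163, 0.2064]
orientation: [177.9, -25.9, -16.2]
force: [0.6, -1.8, -12.2]
opening: 0.0357
gripper_force: 30.0
```

```bash
python3 o.py|tail -1
```

```text
pull 67.24268350743723 side -0.04000517686853392 F along -G -11.369855170348927 Fy 1.5792914841159198 Fx -4.613524032702685 open 0.03572691772574512
```

apply_moves([
  {"travel":[-0.3,0.1,-2],"roll":0,"jaw":25},
  {"travel":[-0.1,0,-1.5],"roll":0,"jaw":25},
  {"travel":[0,0,0],"roll":0,"jaw":25},
])

```text
clock: 12.0
tool_pos: [0.5536, 0.2168, 0.2097]
orientation: [177.9, -25.9, -16.2]
force: [3.4, -3.3, -10.5]
opening: 0.036
gripper_force: 30.0
```

```bash
python3 o.py|tail -1
```

```text
pull 70.94799108484413 side -0.06815865722257614 F along -G -11.257118778982612 Fy 2.239328071052696 Fx -1.0184402693747567 open 0.0360090833577093
```

apply_moves([
  {"travel":[-0.1,0.2,-2],"roll":0,"jaw":25},
  {"travel":[0,0.1,-1.5],"roll":0,"jaw":25},
  {"travel":[0,0,0],"roll":0,"jaw":25},
])

```text
clock: 12.3
tool_pos: [0.5514, 0.2169, 0.211]
orientation: [177.9, -25.8, -16.2]
force: [6.5, -2.3, -19.9]
opening: 0.0358
gripper_force: 30.3
```

```bash
python3 o.py|tail -1
```

```text
pull 73.0673302776954 side 0.44046209385784313 F along -G -20.851341729554733 Fy 0.3327791368128147 Fx -2.8773359875541225 open 0.035836614222785036
```

The force jumped from 11 N to 21 N at about 73 mm, which is the stop. I ease back a hair and let the jar roll.

apply_moves([
  {"travel":[0,0,0.5],"roll":0,"jaw":25},
  {"travel":[0,0,0],"roll":0,"jaw":25},
  {"travel":[0,0,0],"roll":0,"jaw":25},
  {"travel":[0,0,0],"roll":0,"jaw":25},
  {"travel":[0,0,0],"roll":0,"jaw":25},
  {"travel":[0,0,0],"roll":0,"jaw":25},
  {"travel":[0,0,0],"roll":0,"jaw":25},
])

```text
clock: 13.0
tool_pos: [0.5516, 0.2169, 0.2111]
orientation: [177.9, -25.9, -16.1]
force: [0.3, 0.3, -24.6]
opening: 0.0361
gripper_force: 30.3
```

```bash
python3 o.py|tail -1; python3 - <<'E'
from h import *
a=ctrl.snapshot("side")[130:290,230:390,::-1]; b=ctrl.snapshot("top")[100:260,210:370,::-1]
cv2.imwrite("pics/e.png",np.hstack([cv2.resize(x.copy(),(400,400),interpolation=cv2.INTER_CUBIC) for x in(a,b)]))
E
```

```text
pull 73.05957691045714 side 0.4500918991923951 F along -G -21.999536762111276 Fy -0.3678783658151325 Fx -10.95579064304427 open 0.03606956567812753
```

View pics/e.png

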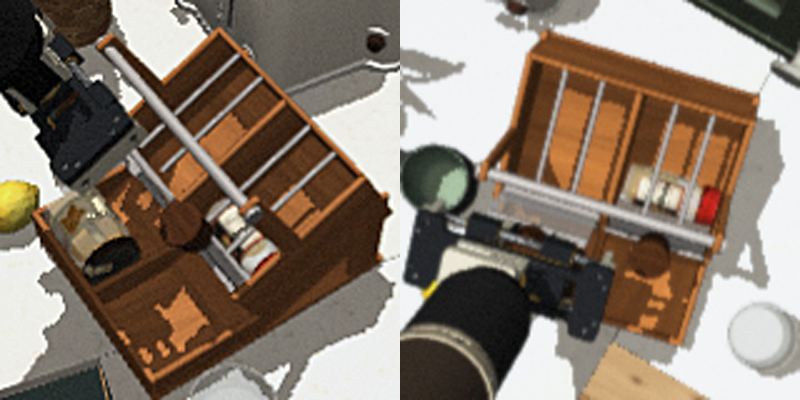

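The squat jar now lies in the left tray (side crop ≈(95,240)), the spice jar is still in the right lane, and the left lane is empty. I ease the gate home.

apply_moves([
  {"travel":[-0.6,0,3],"roll":0,"jaw":25},
  {"travel":[0.1,-0.2,5],"roll":0,"jaw":25},
  {"travel":[0.1,-0.2,5],"roll":0,"jaw":25},
  {"travel":[0.1,-0.2,5],"roll":0,"jaw":25},
  {"travel":[0.1,-0.2,5],"roll":0,"jaw":25},
  {"travel":[0,0,0],"roll":0,"jaw":25},
])

```text
clock: 13.7
tool_pos: [0.5615, 0.214, 0.1912]
orientation: [177.9, -25.9, -16.1]
force: [-8.8, -0.6, -17.0]
opening: 0.036
gripper_force: 30.0
```

```bash
python3 o.py|tail -1
```

```text
pull 50.673024305332206 side 0.40684838918179866 F along -G -11.381391785463977 Fy 3.029049020041501 Fx -15.040286688179012 open 0.035957687499668683
```

apply_moves([
  {"travel":[-1.2,0,0],"roll":0,"jaw":25},
  {"travel":[0,-0.1,5],"roll":0,"jaw":25},
  {"travel":[0,-0.1,5],"roll":0,"jaw":25},
  {"travel":[0,-0.1,5],"roll":0,"jaw":25},
  {"travel":[0,-0.1,5],"roll":0,"jaw":25},
  {"travel":[0,0,0],"roll":0,"jaw":25},
])

```text
clock: 14.3
tool_pos: [0.5697, 0.2116, 0.1739]
orientation: [177.9, -26.1, -16.2]
force: [-3.5, -4.0, -11.6]
opening: 0.0362
gripper_force: 30.0
```

```bash
python3 o.py|tail -1
```

```text
pull 31.357979193122095 side 0.4084975197135606 F along -G -9.32429652979441 Fy 4.847234031665109 Fx -7.202147344223014 open 0.03616922627437569
```

apply_moves([
  {"travel":[-0.5,0.5,3],"roll":0,"jaw":25},
  {"travel":[0,0,5],"roll":0,"jaw":25},
  {"travel":[0,-0.1,5],"roll":0,"jaw":25},
  {"travel":[0,-0.1,5],"roll":0,"jaw":25},
  {"travel":[0,0,4],"roll":0,"jaw":25},
  {"travel":[0,0,0],"roll":0,"jaw":25},
])

```text
clock: 14.9
tool_pos: [0.579, 0.2088, 0.1546]
orientation: [178.0, -26.1, -16.2]
force: [2.0, -4.8, -8.4]
opening: 0.036
gripper_force: 30.0
```

```bash
python3 o.py|tail -1
```

```text
pull 9.739497881853719 side 0.4042821893878763 F along -G -8.938639350171393 Fy 4.052209626827561 Fx -0.9194106552075534 open 0.03604859616568068
```

apply_moves([
  {"travel":[0,0.2,3],"roll":0,"jaw":25},
  {"travel":[0,0.1,3],"roll":0,"jaw":25},
  {"travel":[0,0,2],"roll":0,"jaw":25},
  {"travel":[0,0,1],"roll":0,"jaw":25},
  {"travel":[0,0,0],"roll":0,"jaw":25},
])

```text
clock: 15.4
tool_pos: [0.5828, 0.2077, 0.1467]
orientation: [178.1, -26.1, -16.2]
force: [3.9, -4.5, -6.8]
opening: 0.036
gripper_force: 30.0
```

```bash
python3 o.py|tail -1
```

```text
pull 0.9597402583796859 side 0.4300746189046017 F along -G -8.353119147503122 Fy 3.2085039372037407 Fx 1.3351662271735756 open 0.03597219449041681
```

apply_moves([
  {"travel":[0,0,1],"roll":0,"jaw":25},
  {"travel":[0,0,1],"roll":0,"jaw":25},
  {"travel":[0,0,0],"roll":0,"jaw":25},
])

```text
clock: 15.7
tool_pos: [0.5831, 0.2077, 0.1465]
orientation: [178.1, -26.2, -16.1]
force: [-15.7, -4.8, 11.8]
opening: 0.0358
gripper_force: 30.0
```

```bash
python3 o.py|tail -1
```

```text
pull 0.6383442230155263 side 0.32086095177768836 F along -G 16.751106091388074 Fy 9.045511509577773 Fx -6.80718501733149 open 0.035849447318299435
```

apply_moves([
  {"travel":[-0.3,0.5,-0.8],"roll":0,"jaw":25},
  {"travel":[0,0,-0.3],"roll":0,"jaw":25},
])

```text
clock: 15.9
tool_pos: [0.5828, 0.2077, 0.1466]
orientation: [178.1, -26.1, -16.2]
force: [1.8, -3.1, -2.5]
opening: 0.0362
gripper_force: 30.0
```

```bash
python3 o.py|tail -1
```

```text
pull 0.8351657290865692 side 0.4027403517451212 F along -G -3.3977602200226946 Fy 2.496846259035782 Fx 1.1701320555860728 open 0.03615940336860081
```

Gate seated and load near zero; I release gradually to 62 mm and retreat along the axis.

apply_moves([
  {"travel":[0,0,0.2],"roll":0,"jaw":38},
  {"travel":[0,0,0],"roll":0,"jaw":46},
  {"travel":[0,0,0],"roll":0,"jaw":55},
  {"travel":[0,0,0],"roll":0,"jaw":62},
  {"travel":[0,0,0],"roll":0,"jaw":62},
])

```text
clock: 16.4
tool_pos: [0.5812, 0.2067, 0.1437]
orientation: [178.0, -25.9, -16.1]
force: [1.2, -0.4, -0.4]
opening: 0.0602
gripper_force: 0.0
```

```bash
python3 o.py|tail -1
```

```text
pull -1.1829533022223975 side 1.8392838292228255 F along -G -0.9544498523226629 Fy -0.008421239252102985 Fx 0.9556357233559877 open 0.06019066517869182
```

apply_moves([
  {"travel":[0,0,-10],"roll":0,"jaw":62},
  {"travel":[0,0,-25],"roll":0,"jaw":62},
  {"travel":[0,0,-40],"roll":0,"jaw":62},
  {"travel":[0,0,-45],"roll":0,"jaw":62},
  {"travel":[0,0,-45],"roll":0,"jaw":62},
  {"travel":[0,0,-45],"roll":0,"jaw":62},
  {"travel":[0,-20,-40],"roll":0,"jaw":62},
  {"travel":[-20,-20,-40],"roll":0,"jaw":62},
  {"travel":[-20,-20,-20],"roll":0,"jaw":62},
  {"travel":[0,0,0],"roll":0,"jaw":62},
])

```text
clock: 17.4
tool_pos: [0.4359, 0.3255, 0.4046]
orientation: [178.2, -26.0, -16.0]
force: [0.1, 0.0, -1.2]
opening: 0.0616
gripper_force: 0.0
```

```bash
python3 o.py|tail -1; python3 - <<'E'
from h import *
A=ctrl.snapshot("side");B=ctrl.snapshot("top");cv2.imwrite("pics/sf.png",A[:,:,::-1]);cv2.imwrite("pics/tf.png",B[:,:,::-1])
a=A[130:330,220:420,::-1]; b=B[100:260,210:370,::-1]
cv2.imwrite("pics/f.png",np.hstack([cv2.resize(x.copy(),(400,400),interpolation=cv2.INTER_CUBIC) for x in(a,b)]))
# dispenser shift: match bar right end/back region
for n in("side","top"):
    o=cv2.imread(f"pics/{n}0.png",0);f=cv2.imread(f"pics/{n[0]}f.png",0)
    for (y,x,s) in ([(205,350,30),(215,225,22),(285,310,26)] if n=="side" else [(130,320,30),(205,218,20),(220,338,30)]):
        t=o[y:y+s,x:x+s];m=cv2.matchTemplate(f[y-6:y+s+6,x-6:x+s+6],t,cv2.TM_CCOEFF_NORMED);_,v,_,l=cv2.minMaxLoc(m);print(n,(x,y),v,l[0]-6,l[1]-6)
E
```

```text
pull 309.8251662800402 side -70.86727076526236 F along -G -1.0914333187460987 Fy -0.05279396182305018 Fx -0.4124872314136716 open 0.061617290811567214
side (350, 205) 0.9647822976112366 0 0
side (225, 215) 0.9667441844940186 0 0
side (310, 285) 0.975608229637146 0 0
top (320, 130) 0.9764185547828674 0 0
top (218, 205) 0.9989880323410034 0 0
top (338, 220) 0.9989770650863647 0 0
```

View pics/f.png

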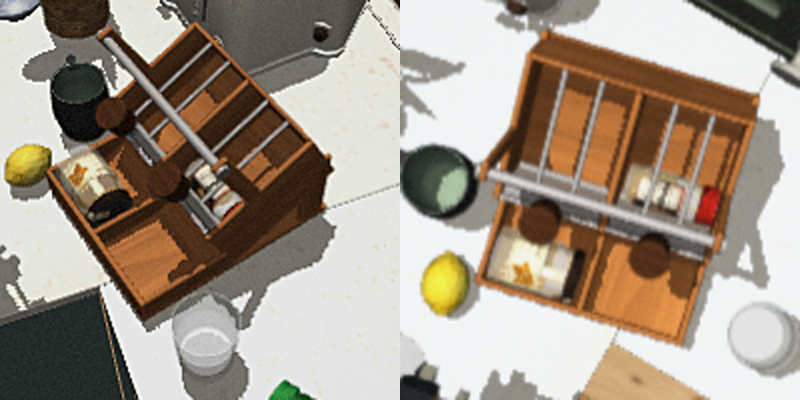

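The jar is in the left tray, the left knob is back at its original pixel (≈(266,188) in top), and template matching shows 0 px shift for the dispenser, lemon and glass. I hand the job in.

```bash
python3 - <<'E'
from h import *
for n,(x,y,s) in(("side",(266,177,20)),("top",(255,178,18))):
    o=cv2.imread(f"pics/{n}0.png",0);f=cv2.imread(f"pics/{n[0]}f.png",0)
    m=cv2.matchTemplate(f[y-6:y+s+6,x-6:x+s+6],o[y:y+s,x:x+s],cv2.TM_CCOEFF_NORMED);_,v,_,l=cv2.minMaxLoc(m);print(n,v,l[0]-6,l[1]-6)
print(ctrl.close_job())
E
```

```text
side 0.9417109489440918 0 0
top 0.9568381905555725 0 1
the job is handed in; nothing more can be done
None
```

The squat jar is out in the open left tray and its gate was eased fully home. In the final pictures the dispenser, lemon and glass had not shifted, the spice jar and right gate looked untouched and the mug looked unmoved. I handed the job in at about 17.5 s.

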